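# Click the shelf stop into the round-tab clip

### The arm

A 6-joint arm with a two-finger parallel gripper is mounted at the origin on the work surface. World frame = base frame: x ahead of the robot, y to its left, z up, the work surface at z = 0. Lengths are in m, angles in rad, forces in N, time in s.
With the tool pointing down it reaches from about 0.325 to 0.9 m from the base axis. Payload 3.5 kg.
Tool frame: the origin (TCP) lies at the very end of the fingers, on their centre line; the grasp point (between the pads) lies 19 mm behind it (r.grip_depth is the distance from the TCP to the grasp point, in m); z points along the fingers, y is the line along which they close (so a half turn about z gives the same grasp; the last joint's range is limited). The gripper opens to 85 mm and grips with 20 to 120 N. Pads are 22 mm wide; open, the fingers measure 114 mm over their backs; the gripper's body (76 mm by 85 mm) begins 54 mm behind the grasp point. The pads swing forward as they close: fully open they stand 13 mm farther back than shut.
Start: joints at [1.054, 0.276, -0.026, 1.268, 0, 1.467], TCP at [0.251, 0.572, 0.231] pointing down, gripper open.
Joint ranges: [-3.12, 3.12], [-0.85, 1.88], [-1.08, 1.24], [-1.95, 2.15], [-1.57, 1.53], [-3.14, 3.14]. Speed limits (rad/s): [2.57, 2.57, 3.14, 3.14, 3.14, 3.14].

### API

Orientations are given as a unit quaternion [x, y, z, w].
In Python, from workcell import r, command_gripper, solver, imaging gives the robot as it stands. Calls block until the motion is done:
- r.goto(position, orientation): joint-space move of the TCP to a pose.
- r.movel(position, velocity=0.15, attitude=None, f_stop=None): straight line of the TCP; attitude=None keeps the orientation; velocity is the mean speed in m/s. With f_stop (N) it stops when the force on the tool has changed by that much, and returns True; else False.
- r.movej(angles): joint-space move.
- command_gripper(opening): opening from 0.0 (shut) to 1.0 (fully open); the grip force is fixed at half the most; returns when the fingers have stopped.
- r.hold(seconds).
- solver.inverse_kinematics(position, orientation): joint angles nearest the present ones, or None.
- r.get_obs(): the state.
- imaging.get_image(name): name is "side" or "top" or "wrist"; returns a dict with "image" (480x640x3 uint8, red, green, blue), "fx", "fy", "cx", "cy" (pixels), "camera_from_world" (4x4, takes a point from world to camera coordinates). Camera axes: x right, y up, looking along -z (the intrinsics and any distortion apply to the point x, -y, -z); pixel columns grow to the right and rows downward; lengths in m; the calibration is good to about 2 mm. A picture is of the moment at which its call begins. There is no depth.
A pose or a line that the arm cannot do raises r.IKError and nothing moves.
- r.finish_job(): hands the job in; it is judged then, once.
The state is a dict: "clock": time; "q": joint angles; "qvel": joint speeds; "tau": joint torques, N m; "position": TCP position; "eef_rot": TCP orientation; "wrist_force": force on the tool from outside, world axes, zero at the start; "moment": the same for the moment, N m; "grip_width": opening from 0.0 (shut) to 1.0 (fully open); "grip_force": force on a finger pad.
Only numpy, scipy, OpenCV 4.12 (cv2) and the standard library are available. Lean on these libraries where they do the work, as an engineer would, in place of code of your own. Each camera call takes 0.05 s, during which the arm holds its last target. There are 200 camera calls.

### The job

The padded stop on the aluminium shelf rail has to be set so the cookie jar cannot creep along the shelf. Push the stop along its rail with the fingertips until it clicks fully home into the detent of the clip with the round tab (if the clip with the narrow bar tab comes first, push on through it), do not push it out past the round-tab clip, and take the hand away. Push only, never pinch the stop, and leave the jar, coaster and scraper where they are.

Things in the scene. Friction and masses are not known exactly. Their poses are not given: they have to be found in the camera images.
- rail: Aluminium rail fixed to the shelf: a bar 30 mm wide (its x), 420 mm long (its y), top 18 mm above the shelf, a 30 mm high grey end cap on each end (to 220 mm from the middle). Origin at the middle of its underside. Its y axis is the sliding direction; the stop starts near the -y end and both clips lie further along +y.
- stop: Upright plate, aluminium on its -y face, cork on its +y face, sliding only along the rail's y (axes parallel to the rail's), not liftable. 125 mm wide (its x -100 to +25 mm), 20 mm thick (y -10 to +10), from 5 mm (25 mm over the rail, x above -20 mm) to 85 mm above the shelf. Origin at shelf height, mid-thickness, on the rail's centre line. Drag about 1 N; travel 185 mm either side of the rail's middle.
- stop_push (a point): A good point to push: on the aluminium -y face of the stop, 40 mm to the -x side of the rail's centre line, 45 mm above the shelf. Push along +y. A spring ball in the stop climbs ridges 10.5 mm before and after each clip's centre (foot 20 mm before it, about 7 N); a little past the crest it springs ahead by itself, seats at the centre, and the push force dips.
- clip_round: Fixed steel detent clip, the target, with a flat ROUND tab (disc 38 mm across) on the rail's +x side, disc centre 39 mm from the rail's centre line, top 19 mm above the shelf. Origin at shelf height on the rail's centre line, axes parallel to the rail's. The stop is seated when the two origins agree along y. It may be the first or second clip the stop meets.
- clip_bar: The other fixed steel detent clip, with the same two ridges but a NARROW BAR tab (10 mm wide, 38 mm long) on the rail's +x side. Same origin and axes convention. Not the target. The clips' centres are 70 to 150 mm apart.
- jar_center (a point): Closed glass cookie jar with a metal twist cap, 110 mm across, 170 mm tall, standing loose beyond the rail's +y end; point at its centre, 85 mm up. Leave alone.
- coaster: White ceramic coaster, disc 96 mm across, 8 mm thick, loose, on the shelf beyond the rail's -y end; origin at the centre of its underside. Leave alone.
- scraper_grip (a point): Yellow silicone scraper, 220 mm long, lying loose beyond the rail, roughly along it; point on its handle. Leave alone.
There are look-alikes about, which are no part of the job. Leave any brown, green or purple look-alike of the clip_round alone.

How it is judged:
By the outcome, as a careful person would: the job done as asked, in the order asked, and still so for the second after the job is handed in, with the robot touching nothing.
It also fails if it takes over 51 s, if anything falls off the work surface, if the arm or the gripper's body presses on something with over 40 N, if the wrist force passes 120 N, or if a joint passes its speed limit or range.

## Working session

There is one attempt and no reset: what is moved stays moved. The work goes in short steps, each a Python script; the robot and the scene stay as the last script left them, time stands still between calls to the robot, and variables do not carry over. Pictures are saved under pics/ and viewed, at most 10 in all, crops included, and the job is handed in when it is done.

```bash
mkdir -p pics && python3 - <<'E'
from workcell import r, imaging
import cv2, numpy as np
o=r.get_obs(); print(o['clock'],o['position'],o['eef_rot'],o['grip_width'])
for n in ('top','side','wrist'):
    d=imaging.get_image(n); cv2.imwrite(f'pics/{n}0.png',d['image'][:,:,::-1])
    print(n,d['fx'],d['fy'],d['cx'],d['cy'],[k for k in d]); print(np.round(d['camera_from_world'],4).tolist())
E
```

```text
0.0 [0.25094033 0.57156395 0.23015469] [ 2.05451629e-01  9.78666647e-01 -1.04950158e-03 -3.46285907e-04] 1.0012127339131351
top 563.7634346448037 563.7634346448037 319.7757900557386 238.7995116055151 ['image', 'fx', 'fy', 'cx', 'cy', 'camera_from_world']
[[-0.0103, -0.9999, -0.0112, 0.0327], [0.9855, -0.0121, 0.1692, -0.6027], [-0.1693, -0.0093, 0.9855, -0.9644], [0.0, 0.0, 0.0, 1.0]]
side 509.2666683479998 509.2666683479998 330.3436229588463 245.60050663298694 ['image', 'fx', 'fy', 'cx', 'cy', 'camera_from_world']
[[-0.9994, -0.0336, 0.0015, 0.5949], [0.0185, -0.5107, 0.8596, -0.0665], [-0.0281, 0.8591, 0.511, -1.1219], [0.0, 0.0, 0.0, 1.0]]
wrist 377.6515677779961 377.6515677779961 322.3289463955173 241.47565671563913 ['image', 'fx', 'fy', 'cx', 'cy', 'camera_from_world']
[[0.4017, 0.9158, -0.0016, -0.6254], [-0.8842, 0.3874, -0.2609, 0.0336], [-0.2383, 0.1062, 0.9654, -0.3767], [0.0, 0.0, 0.0, 1.0]]
```

View pics/top0.png

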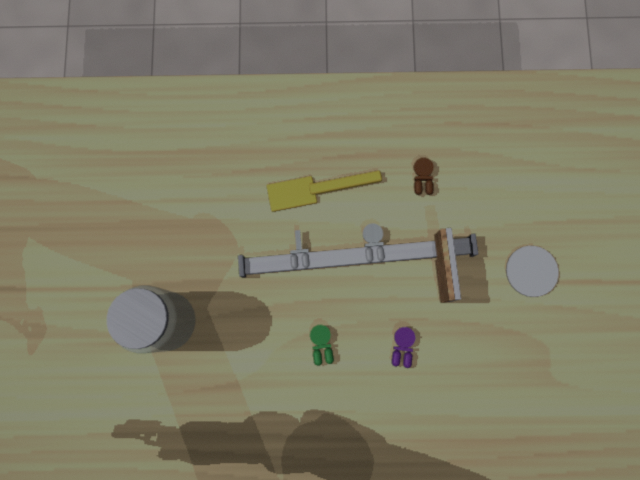

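View pics/side0.png

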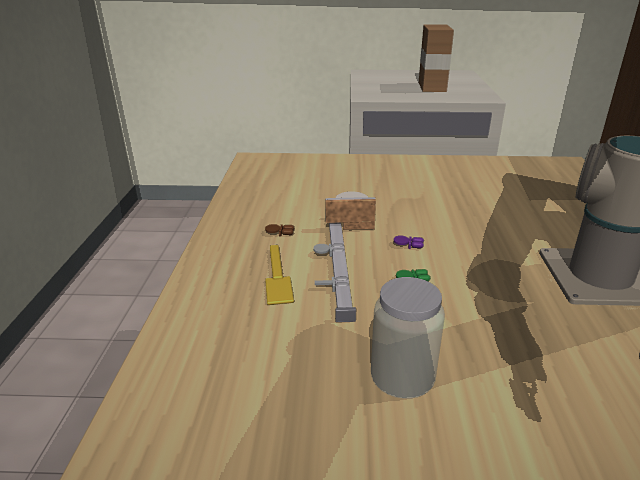

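The top view shows the rail from (475,245), its -y end, to (241,266). The stop is at about (450,265), with its cork face to the left. Things that could be taken for clip_round:
- grey disc at (373,234), on the rail
- bar tab at (298,240), on the rail
- brown at (424,168), loose
- green at (321,337), loose
- purple at (404,338), loose

I choose the grey disc, which is the first clip the stop meets. Next is a close crop to check it.

```bash
python3 - <<'E'
import cv2, numpy as np
a=cv2.imread('pics/top0.png')[205:315,235:485]; b=cv2.imread('pics/side0.png')[185:330,250:450]
cv2.imwrite('pics/topc.png',cv2.resize(a,None,fx=3.2,fy=3.2,interpolation=cv2.INTER_CUBIC))
cv2.imwrite('pics/sidec.png',cv2.resize(b,None,fx=4,fy=4,interpolation=cv2.INTER_CUBIC))
E
```

```text
(no output)
```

View pics/topc.png

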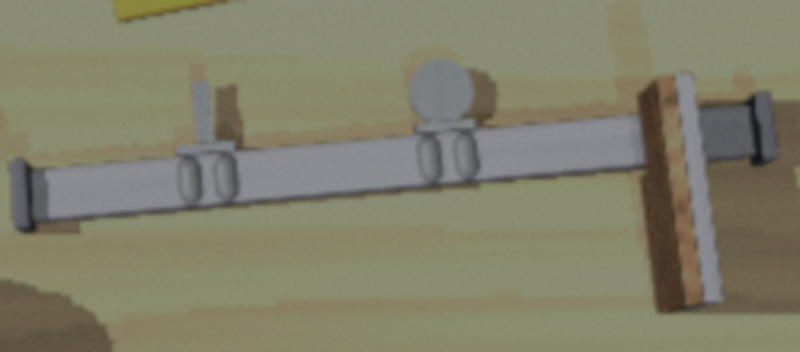

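View pics/sidec.png

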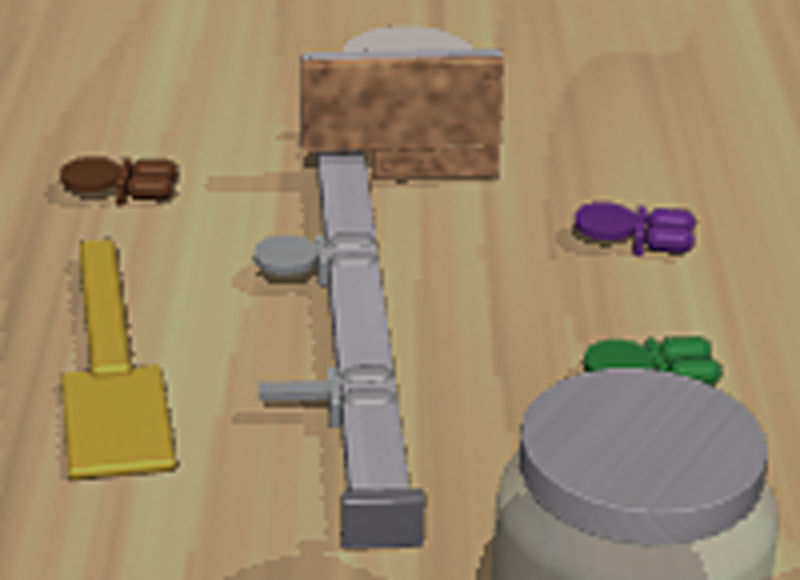

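The crops confirm it: the grey disc at (373,233) in top and (321,249) in side is joined to the rail by the clip with two ridges, and it is the first clip. The bar clip follows at (300,261). Now I triangulate.

```bash
cat > h.py <<'E'
import numpy as np, cv2
C={'top':(563.763,319.776,238.8,np.array([[-0.0103,-0.9999,-0.0112,0.0327],[0.9855,-0.0121,0.1692,-0.6027],[-0.1693,-0.0093,0.9855,-0.9644]])),
'side':(509.267,330.344,245.6,np.array([[-0.9994,-0.0336,0.0015,0.5949],[0.0185,-0.5107,0.8596,-0.0665],[-0.0281,0.8591,0.511,-1.1219]]))}
F=np.diag([1,-1,-1.])
def P(f,cx,cy,T): return np.array([[f,0,cx],[0,f,cy],[0,0,1]])@F@T
M={k:P(*v) for k,v in C.items()}
def tri(a,b):
    X=cv2.triangulatePoints(M['top'],M['side'],np.array(a,float),np.array(b,float)); return (X[:3]/X[3]).ravel()
def atz(p,z,m=M['top']):
    H=np.c_[m[:,:2],m[:,2]*z+m[:,3]]; X=np.linalg.solve(H,[*p,1]); return X[:2]/X[2]
t=lambda x,y:(235+x/3.2,205+y/3.2); s=lambda x,y:(250+x/4,185+y/4)
E
python3 - <<'E'
from h import *
print('disc',tri(t(441,91),s(286,256)),atz(t(441,91),.019))
print('clip',tri(t(447.5,156.5),s(352,248)),atz(t(447.5,156.5),.02), 'bar',atz(t(208.5,178.5),.02))
a,b=atz(t(763,127),.03),atz(t(21,195),.03); u=(b-a)/np.linalg.norm(b-a)
print('caps',a,b,np.linalg.norm(b-a),'u',u,'yaw',np.degrees(np.arctan2(-u[0],u[1])))
n=np.array([u[1],-u[0]]); m=(a+b)/2
print('stop tri corner +y+x',tri(t(660,80),s(302,58)),' +y-x',tri(t(688,303),s(503,55)))
c=[atz(t(*p),.085) for p in((692,73),(721,301),(660,80),(688,305))]
for nm,p in zip(['stop-y+x','stop-y-x','stop+y+x','stop+y-x','disc','clip','bar'],c+[atz(t(441,91),.019),atz(t(447.5,156.5),.02),atz(t(208.5,178.5),.02)]):
    print(nm,p,'rail frame x,y',(p-m)@n,(p-m)@u)
E
```

```text
disc [ 0.61875022 -0.07327045  0.01127533] [ 0.61754421 -0.07261814]
clip [ 0.57962613 -0.07563952  0.01607885] [ 0.57887827 -0.07527481] bar [0.5677046  0.06287668]
caps [ 0.5923392  -0.25525151] [0.55814583 0.16965464] 0.4262797430890054 u [-0.08021346  0.99677771] yaw 4.600835587163882
stop tri corner +y+x [ 0.61175407 -0.18626308  0.08529364]  +y-x [ 0.48933976 -0.19534364  0.08555533]
stop-y+x [ 0.61390596 -0.20376246] rail frame x,y 0.025627382365242087 -0.16354667756051042
stop-y-x [ 0.49005557 -0.21303576] rail frame x,y -0.09856777826271736 -0.16285562981043478
stop+y+x [ 0.6102454  -0.18619408] rail frame x,y 0.023387833522268458 -0.14574128835708558
stop+y-x [ 0.48812673 -0.19538645] rail frame x,y -0.09907468210793614 -0.14510847351943953
disc [ 0.61754421 -0.07261814] rail frame x,y 0.03977344357241769 -0.0331167841707447
clip [ 0.57887827 -0.07527481] rail frame x,y 0.0010189992345555799 -0.03266335774273358
bar [0.5677046  0.06287668] rail frame x,y 0.0009629388467807516 0.10593923861311004
```

Stop centre is at rail y ≈ -154 mm and the target clip at ≈ -33 mm. The yaw is 4.6°. I'll close the fingers, approach high behind the stop and look once with the wrist camera from there.

```bash
cat >> h.py <<'E'
from scipy.spatial.transform import Rotation as Ro
u=np.array([-0.0802135,0.9967777]); n=np.array([u[1],-u[0]]); m=(np.array([0.5923392,-0.2552515])+np.array([0.5581458,0.1696546]))/2
def rail(x,y,z): return np.r_[m+n*x+u*y,z]
def ori(sg):
    x=np.r_[sg*u,0]; z=np.array([0,0,-1.]); return Ro.from_matrix(np.c_[x,np.cross(z,x),z]).as_quat()
E
python3 - <<'E'
from h import *
from workcell import r, command_gripper, solver, imaging
command_gripper(0.0)
p=r.get_obs()['position']; r.movel([p[0],p[1],.31],velocity=.2)
best=None
for sg in (1,-1):
    q=solver.inverse_kinematics(rail(-.04,-.21,.25),ori(sg)); print(sg,q)
    if q is not None and (best is None or abs(q[5])<abs(best[1][5])): best=(sg,q)
sg=best[0]; open('sg','w').write(str(sg))
r.goto(rail(-.04,-.21,.25),ori(sg))
o=r.get_obs(); print(sg,o['clock'],o['position'],o['grip_width'],o['wrist_force'])
d=imaging.get_image('wrist'); cv2.imwrite('pics/w1.png',d['image'][:,:,::-1])
d=imaging.get_image('top'); cv2.imwrite('pics/t1.png',d['image'][:,:,::-1])
E
```

```text
1 [-0.53931362  0.23821837 -0.03638675  1.29619121  0.          0.95118293]
-1 [-0.53931362  0.23821837 -0.03638675  1.29619121  0.         -2.19040972]
1 4.55 [ 0.55256519 -0.25460401  0.25008548] 0.0006678169069181649 [ 0.53692499 -0.36948496 -0.05038101]
```

View pics/w1.png

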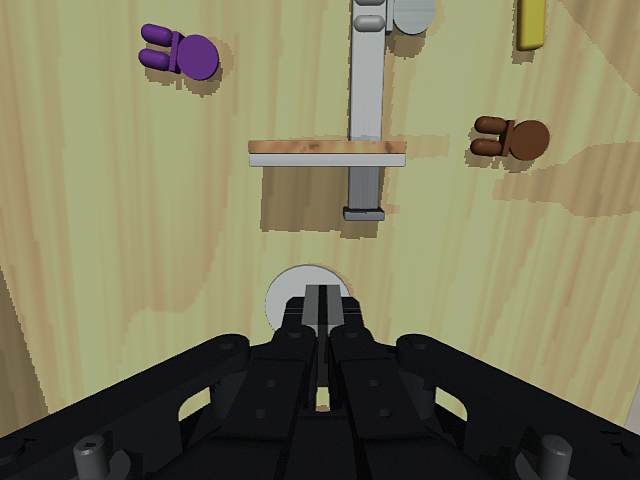

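The wrist view shows the stop square ahead (aluminium edge at row 160, columns 250–405), the rail at column 365, the disc clip at (413,15), and the shut fingers at (322,300). I descend beside the rail, make contact and push to just before the ridge.

```bash
python3 - <<'E'
from h import *
from workcell import r
c=atz((532.5,271),.008); cr=np.array([(c-m)@n,(c-m)@u]); print('coaster rail',cr)
assert np.hypot(*(cr-[-.04,-.205]))>.075
def st(l):
    o=r.get_obs(); p=o['position']; print(l,round(o['clock'],2),'y',round((p[:2]-m)@u,4),'x',round((p[:2]-m)@n,4),'z',round(p[2],4),'F',np.round(o['wrist_force'],2),'Fu',round(o['wrist_force'][:2]@u,2))
r.movel(rail(-.04,-.205,.25),velocity=.1)
print(r.movel(rail(-.04,-.205,.035),velocity=.1,f_stop=10)); st('down')
print(r.movel(rail(-.04,-.15,.035),velocity=.02,f_stop=0.9)); st('contact')
E
```

```text
coaster rail [-0.05609501 -0.32123096]
False
down 7.2 y -0.2053 x -0.0396 z 0.0355 F [1.22 0.03 0.2 ] Fu -0.07
True
contact 8.72 y -0.175 x -0.0405 z 0.0345 F [-0.   -0.3  -0.97] Fu -0.3
```

Contact is at TCP y = -0.175, as predicted, so the offset to the stop centre is 21 mm. The crest should come at TCP ≈ -0.065.

```bash
python3 - <<'E'
from h import *
from workcell import r, imaging
def fu(): 
    f=[]
    for _ in range(3):
        r.hold(.02); f.append(r.get_obs()['wrist_force'][:2]@u)
    return np.mean(f)
print('early stop',r.movel(rail(-.04,-.080,.035),velocity=.03,f_stop=15)); print(fu())
y=-.080; peak=0; log=[]
while y<-.057:
    y+=.001; r.movel(rail(-.04,y,.035),velocity=.012)
    o=r.get_obs(); f=-fu(); peak=max(peak,f); log.append((round(y,4),round((o['position'][:2]-m)@u,4),round(f,1)))
    if peak>4 and f<1.2: break
print(log,r.get_obs()['clock'])
d=imaging.get_image('top'); cv2.imwrite('pics/t2.png',cv2.resize(d['image'][205:315,235:485,::-1],None,fx=3.2,fy=3.2,interpolation=cv2.INTER_CUBIC))
d=imaging.get_image('wrist'); cv2.imwrite('pics/w2.png',d['image'][:,:,::-1])
E
```

```text
early stop False
-0.08191854559535518
[(-0.079, np.float64(-0.0789), np.float64(0.3)), (-0.078, np.float64(-0.0779), np.float64(0.8)), (-0.077, np.float64(-0.0769), np.float64(0.7)), (-0.076, np.float64(-0.0762), np.float64(1.4)), (-0.075, np.float64(-0.0758), np.float64(5.7)), (-0.074, np.float64(-0.0749), np.float64(5.3)), (-0.073, np.float64(-0.0738), np.float64(5.2)), (-0.072, np.float64(-0.0725), np.float64(5.0)), (-0.071, np.float64(-0.0708), np.float64(3.4)), (-0.07, np.float64(-0.0694), np.float64(1.4)), (-0.069, np.float64(-0.0685), np.float64(1.0))] 15.4
```

View pics/w2.png

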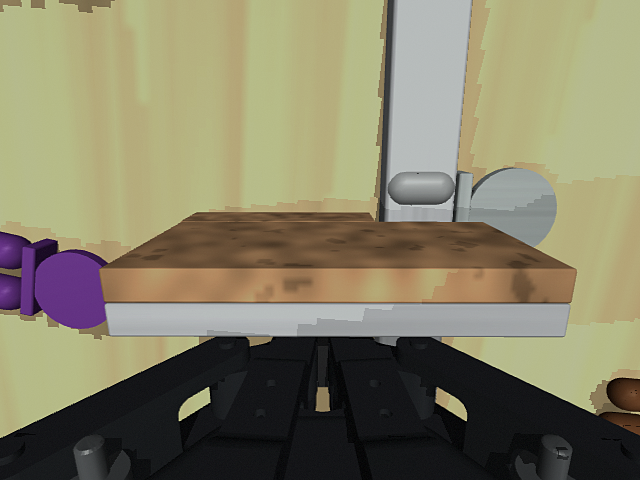

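The wrist view shows the stop over the near ridge, with the far ridge still visible at (421,188) and the disc at (513,210). The force peaked at 5.7 N and has fallen to about 1 N, which is near the crest. I'll continue in half-millimetre steps until the stop runs ahead.

```bash
python3 - <<'E'
from h import *
from workcell import r, imaging
def fu(): 
    f=[]
    for _ in range(4):
        r.hold(.02); f.append(r.get_obs()['wrist_force'][:2]@u)
    return np.mean(f)
def edge(i):
    d=imaging.get_image('wrist'); im=d['image'].astype(float); col=im[230:345,200:300].mean(1)
    rb=col[:,0]-col[:,2]; g=np.diff(rb); return 230+int(np.argmin(g)), round(float(g.min()),1)
print('edge0',edge(0))
y=-.069; log=[]
for k in range(16):
    y+=.0005; r.movel(rail(-.04,y,.035),velocity=.01)
    o=r.get_obs(); f=-fu(); e=edge(0); log.append((round(y,4),round(float((o['position'][:2]-m)@u),4),round(float(f),1),e))
    if e[0]<290: break
for l in log: print(l)
print(r.get_obs()['clock'])
d=imaging.get_image('top'); cv2.imwrite('pics/t3.png',cv2.resize(d['image'][205:315,235:485,::-1],None,fx=3.2,fy=3.2,interpolation=cv2.INTER_CUBIC))
E
```

```text
edge0 (302, -67.5)
(-0.0685, -0.0685, 1.5, (302, -74.1))
(-0.068, -0.068, 1.8, (302, -74.7))
(-0.0675, -0.0673, 1.7, (302, -63.4))
(-0.067, -0.0668, 1.1, (302, -56.1))
(-0.0665, -0.0661, -0.2, (301, -53.2))
(-0.066, -0.0659, -0.1, (301, -74.4))
(-0.0655, -0.0654, -0.0, (301, -52.3))
(-0.065, -0.0649, 0.3, (301, -75.5))
(-0.0645, -0.0645, 0.0, (300, -53.1))
(-0.064, -0.064, -0.3, (300, -73.9))
(-0.0635, -0.0635, 0.1, (273, -74.5))
19.5833
```

View pics/t3.png

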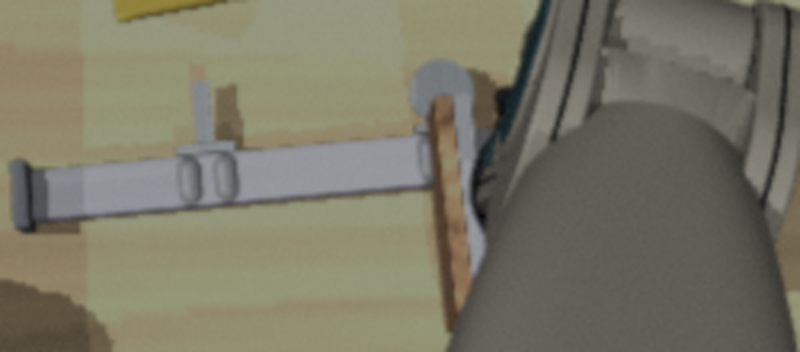

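The stop jumped ahead: its edge went from row 300 to 273 with zero force on the tool, and the top view shows it astride the round-tab clip at about (450,215) in the crop. I back off, lift clear and check where it sits.

```bash
python3 - <<'E'
from h import *
from workcell import r, imaging
r.movel(rail(-.04,-.12,.035),velocity=.08)
r.movel(rail(-.04,-.12,.26),velocity=.15)
r.goto(rail(-.12,-.30,.30),ori(1))
r.hold(.3); o=r.get_obs(); print(o['clock'],o['wrist_force'])
d=imaging.get_image('top'); cv2.imwrite('pics/t4.png',cv2.resize(d['image'][205:315,235:485,::-1],None,fx=3.2,fy=3.2,interpolation=cv2.INTER_CUBIC))
cv2.imwrite('pics/t4full.png',d['image'][:,:,::-1])
E
```

```text
23.2583 [ 0.20205905 -0.39588375  0.03582767]
```

View pics/t4.png

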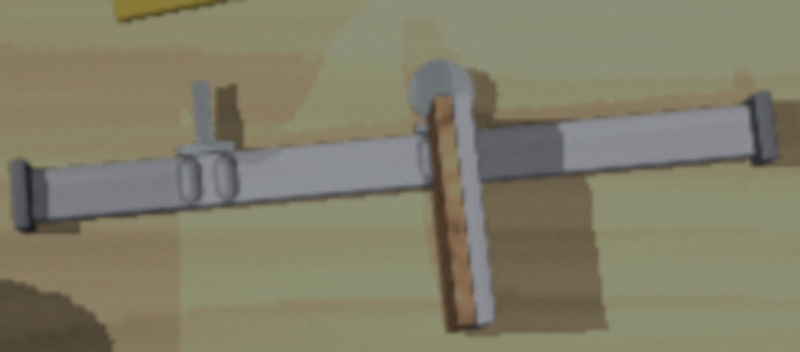

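```bash
python3 - <<'E'
from h import *
for p in ((470,93),(494,322),(437,97),(460,326)):
    q=atz(t(*p),.085)-m; print(q@n,q@u)
E
```

```text
0.02579940040028778 -0.04207923207905161
-0.09862252866571738 -0.041281522398294745
0.025260207328415257 -0.02397353534527266
-0.09908067928823752 -0.02303488571530945
```

The picture shows the stop alone on the round-tab clip. Its measured centre is at rail y = -32.6 mm, against -33 mm for the clip, so it is seated and the hand is clear. I hand the job in.

```bash
python3 -c "
from workcell import r
print(r.finish_job())"
```

```text
the job is handed in; nothing more can be done
None
```

The stop is seated in the round-tab clip's detent, measured within about 0.5 mm of the clip's centre. It was pushed only; the hand is clear and nothing else was touched. I handed the job in just after 23 s on the clock.

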